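# Set a steel blank to its bend line on the bending block

### The arm

A 6-joint arm with a two-finger parallel gripper is mounted at the origin on the work surface. World frame = base frame: x ahead of the robot, y to its left, z up, the work surface at z = 0. Lengths are in m, angles in rad, forces in N, time in s.
With the tool pointing down it reaches from about 0.35 to 0.85 m from the base axis. Payload 8.1 kg.
Tool frame: the origin (TCP) lies on the centre line of the jaws, within the pads' length; the fingertips stand 19 mm ahead of it and the grasp point (between the pads) is the TCP (robot.tips_ahead is the distance from the TCP to the fingertips, in m); y points along the fingers, z is the direction in which the jaws open and shut, and the axes are right-handed (so a half turn about y gives the same grasp; the last joint's range is limited). The gripper opens to 93 mm and grips with 3 to 60 N. Pads are 15 mm wide; open, the fingers measure 128 mm over their backs; the gripper's body (75 mm by 188 mm) begins 65 mm behind the grasp point.
Start: joints at [1.212, 0.13, 1.488, -0, 1.523, -0.085], TCP at [0.162, 0.578, 0.238] pointing down, gripper open.
Joint ranges: [-2.96, 2.96], [-0.89, 2.26], [0.02, 2.5], [-1.34, 4.48], [0, 2.73], [-2.66, 2.66]. Speed limits (rad/s): [2.39, 2.39, 2.79, 3.14, 3.14, 3.14].

### API

Orientations are given as a rotation vector (axis times angle).
In Python, from plant import robot, imaging, models gives the robot as it stands.
- The arm moves only by the tool carry_out, never from a script. Its argument "motion" is one flat list of numbers, 7 for each row, row after row: the shift along the tool's x, y, z in m, then the turn, a rotation vector about the tool's x, y, z in degrees, then the opening, from -1 (shut) to 1 (fully open). A call has exactly 5 rows; each row shifts and turns the pose as measured when the row begins, along the tool's axes as they then stand; what a row does not reach is not made up. A row lasts 1/10 s, in which the tool goes at most 50 mm and 8.59 degrees, less where a joint would pass 70% of its speed; a pose out of reach is approached as far as the arm can. A call is refused whole if a number of a shift passes 0.05 or a number of a turn 8.59, either way. A call with a gripper value outside its range is refused whole. The fingers move at their own pace and stop on an object; "squeeze" is the grip in N (left out, the last holds). Time passes only in rows, so rows that do not move let the fingers close, or fill a call up. It gives the time, the measured TCP pose, the force and the opening at its end, in the units of the state.
- robot.read_state(): the state, without advancing time (a new reading comes with each control period).
- imaging.read_camera(name): name is "scene" or "top" or "wrist"; returns the picture (480x640x3 uint8, blue, green, red); there is no depth.
- imaging.camera_model(name): a dict with "K" (3x3 intrinsics, pixels), "position" and "orientation" of the camera in the world. Camera axes: x right, y down, z forward; pixel columns grow to the right and rows downward; lengths in m; the calibration is good to about 2 mm. A picture is of the moment at which its call begins: read the wrist's pose just before it. camera_model takes no time and is no camera call; for the wrist camera it gives the pose at the moment of the call.
- robot.close_job(): hands the job in, once; it reports no verdict.
Trained networks look in the newest picture that a camera, given by its name, has taken for a name from the list of things; names that differ only in an ending like _2 or _b are one class to them, and where a whole thing is asked for, a point or a joint stands for the part that bears it (a point fixed in the world has none). Each returns a list of dicts, best first, with "confidence" (0 to 1); they miss things now and then, are a little off and sometimes report something else, mostly with a low value. They report only what shows in the picture. A call takes as long as a camera call.
- models.outline_of(camera, thing): "pixels" (480x640 bool, what is visible of it) and "pixel" ([column, row] in pixels, amid what is visible of it).
The state is a dict: "t": time; "q": joint angles; "dq": joint speeds; "joint_torque": joint torques, N m; "tool_pos": TCP position; "orientation": TCP orientation; "force": force on the tool from outside, world axes, zero at the start; "wrist_torque": the same for the moment, N m; "opening": finger opening in m.
Only numpy, scipy, OpenCV 4.12 (cv2) and the standard library are available. Lean on these libraries where they do the work, as an engineer would, in place of code of your own. Each camera call takes 0.05 s, during which the arm holds its last target.

### The job

Get this flat steel blank ready for bending: push it square against the aluminium fence and along the block, without picking it up, until it overhangs the bright end of the block with its white line right over the block's end edge. Leave the red sliding stop pushed up against the blank's tail, so that the next blanks come to the same place, and do not disturb the other things on the bench.

Things in the scene. Friction and masses are not known exactly. Their poses are not given: they have to be found in the camera images.
- bed: Bending block fixed to the bench: green base, flat dark grey top 60 mm above the bench, x -70 to +70 and y -200 to +150 mm. Origin on the bench under the top's point (0, 0), z up. The blank is fed along +y. The top's last 15 mm at +y are bright steel; beyond its end edge is only the bench. An aluminium fence, 16 mm high, runs all along the far side (x +50 to +70 mm). Place and yaw vary.
- bed_edge (a point): Middle of the block's end edge (the edge that the blank overhangs), at the height of the top, bed frame (0, +150, 60) mm; axes as the bed's.
- fence_face (a point): Point on the fence's guiding face, at the height of the top, bed frame (+50, 0, 60) mm; the face looks to the bed's -x and runs along its y; axes as the bed's.
- blank: Loose flat steel blank, 60 (x) by 150 (y) by 5 mm thick, 0.25 to 0.48 kg, its front 80 mm dyed blue. Origin at the centre of its underside, y towards the blue leading end. It starts flat on the block, 5 to 65 mm short of the end edge, its centre line 15 to 30 mm off its place at the fence, up to 0.15 rad askew. Friction varies; it stays where it is left.
- bend_line (a point): Middle of the white bend line across the blank's top, 45 mm behind its leading edge, blank frame (0, +30, 5) mm; axes as the blank's.
- blank_tail (a point): Middle of the blank's tail edge, blank frame (0, -75, 2.5) mm.
- stop_face (a point): Middle of the front face (looks to bed +y) of the red stop that meets the blank's tail. The stop slides along the bed's y only, on the fence; about 3 N moves it and it stays put. Its nose spans bed x +27 to +49 mm, 1 to 28 mm above the top, and is 30 mm long (back face 30 mm to -y). A thumbscrew on it stands 48 mm above the top. It starts 60 to 150 mm behind the tail.
- nut: Bystander: brass-coloured hexagon nut, 24 mm across flats, 13 mm high, lying on the block's top near its -y, -x corner. Origin under its centre.
- bolt: Bystander: hexagon bolt standing on its head on the bench beyond the block's overhang end, 98 mm tall, head 30 mm. Origin under its centre.
- tin: Bystander: open black and yellow hardware tin, 200 x 140 x 105 mm, heaped with bolts, on the right. Origin under its centre.
- hammer: Bystander: hammer lying near the robot, right; origin near the middle of its length.
- wrench: Bystander: spanner lying near the robot, left; origin near the middle of its length.
- oil: Bystander: orange oil bottle, 64 mm diameter, 170 mm tall, on the right. Origin under its centre.
- fclamp: Bystander: red F-clamp lying on the left, 310 mm long. Origin on the bench under the bar, 40 mm from its handle-side end.
- bracket: Bystander: black slotted bracket plate, 70 x 120 x 9 mm, lying on the left. Origin under its centre.

How it is judged:
At the end, for the whole second after the job is handed in: The blank lies still and flat on the block, square to the fence within 2 degrees and within 3.5 mm of it, with its white line within 4 mm of the end edge and the blue end overhanging; the face of the red stop is within 3 mm of the blank's tail (y of bend_line in the frame of bed_edge between -0.004 and 0.004 m and angle between the y axis of blank and the y axis of bed, either way round below 0.035 rad and x of blank in the frame of fence_face above -0.0335 m and y of blank in the frame of bed_edge below 0 m and z of blank in the frame of bed_edge between -0.002 and 0.002 m and angle between blank's own z axis and vertical below 0.03 rad and y of blank_tail in the frame of stop_face between -0.002 and 0.003 m and linear speed of blank below 0.01 m/s); the robot touches nothing.
It fails at once if the blank is lifted, carried or tipped (z of blank in the frame of bed_edge above 0.008 m or z of blank in the frame of bed_edge below -0.008 m or angle between blank's own z axis and vertical above 0.12 rad).
It fails at once if one of the other things on the bench or block is moved more than 15 mm (distance of any of nut, bolt, tin, hammer, wrench, oil, fclamp, bracket from where it was at the start of the episode above 0.015 m).
It also fails if it takes over 72 s, if anything falls off the work surface, if the arm or the gripper's body presses on something with over 40 N, if the wrist force passes 120 N, or if a joint passes its speed limit or range.

## Working session

There is one attempt and no reset: what is moved stays moved. The work goes in short steps, Python scripts to look and compute and a tool call to move; the robot and the scene stay as the last step left them, time stands still between calls to the robot, and variables do not carry over. Pictures are saved under pics/ and viewed, and the job is handed in when it is done.

Besides the shell and the picture viewer there is one more tool, called by a JSON object that holds its "api" and its "payload", one argument or row to a line. carry_out: Moves the arm, as the interface text tells. Its arguments: {"type":"object","properties":{"motion":{"type":"array","items":{"type":"number"}},"squeeze":{"type":"number"}},"required":["motion"]}

```bash
mkdir -p pics; ls
python3 - <<'E'
from plant import robot, imaging, models
import cv2
print(robot.read_state())
for n in ["scene","top","wrist"]:
    im=imaging.read_camera(n); cv2.imwrite(f"pics/{n}0.png",im)
    m=imaging.camera_model(n); print(n,m)
E
```

```text
pics
{'t': 0.0, 'q': array([ 1.21159704e+00,  1.31149185e-01,  1.48926843e+00, -2.00836901e-06,
        1.52298262e+00, -8.53813207e-02]), 'dq': array([ 0.00054986,  0.00029808,  0.00047483, -0.00070184,  0.00066563,
        0.00181931]), 'joint_torque': array([ 2.01740186e-03, -5.59826839e+01, -4.91780198e+01,  7.71782384e-02,
        3.53160454e-02, -1.30742396e-04]), 'tool_pos': array([0.16202843, 0.5771623 , 0.23660052]), 'orientation': array([-1.56185459,  0.21529893, -0.21467429]), 'force': array([-0.02544794, -0.27779633, -0.02675306]), 'wrist_torque': array([ 0.00713993, -0.03577267,  0.0230607 ]), 'opening': 0.09277732555860436}
scene {'K': array([[588.62289373,   0.        , 318.48912711],
       [  0.        , 588.62289373, 253.04459117],
       [  0.        ,   0.        ,   1.        ]]), 'position': array([1.43517995, 0.52180612, 0.9647586 ]), 'orientation': array([-1.23987386, -2.17239651,  1.00380897])}
top {'K': array([[548.14504337,   0.        , 325.53907896],
       [  0.        , 548.14504337, 239.06050584],
       [  0.        ,   0.        ,   1.        ]]), 'position': array([0.27513951, 0.02663597, 1.39452221]), 'orientation': array([-2.14228362,  2.13236204, -0.18951829])}
wrist {'K': array([[333.48992509,   0.        , 324.71319166],
       [  0.        , 333.48992509, 237.27065964],
       [  0.        ,   0.        ,   1.        ]]), 'position': array([0.09517708, 0.59800598, 0.38443365]), 'orientation': array([2.33607841, 1.7695075 , 0.2243901 ])}
```

View pics/scene0.png

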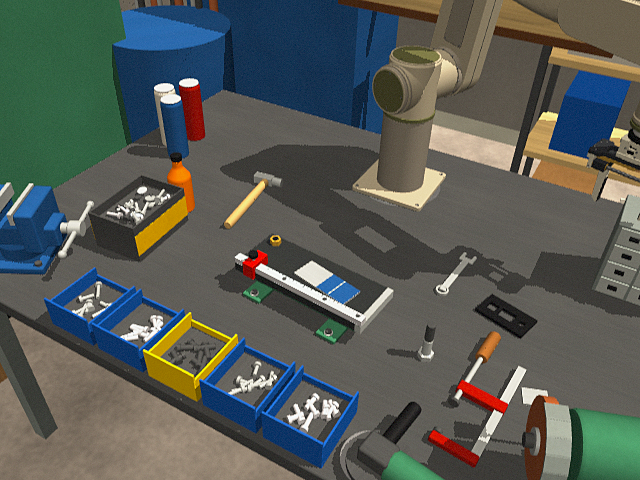

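View pics/top0.png

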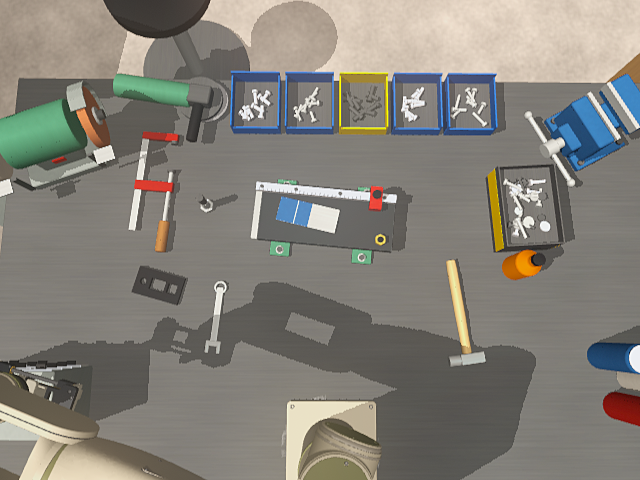

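View pics/wrist0.png

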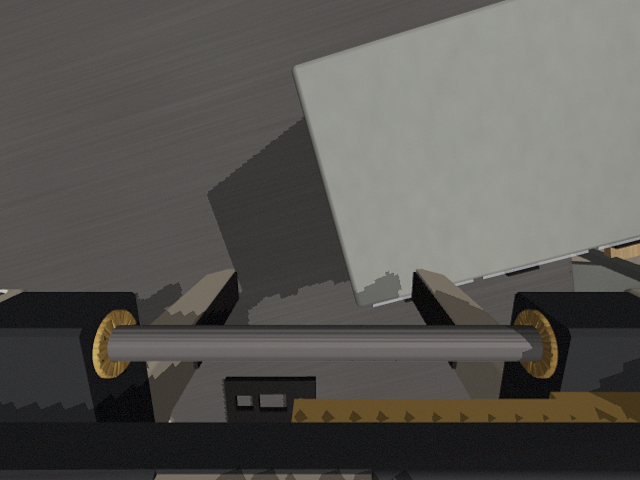

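The top view shows the block at about (252–395, 182–250), with the fence on the far side, the feed to the left (+y), the blank at (277–340, 198–233), the stop at (376, 197) and the nut at (380, 239). The wrist view shows mostly the gripper. Next I measure.

```bash
cat > h.py <<'E'
import numpy as np, cv2
from scipy.spatial.transform import Rotation as R
from plant import robot, imaging, models
def ray(m,px,z):
    px=np.atleast_2d(px).astype(float); K=m["K"]
    d=np.c_[(px[:,0]-K[0,2])/K[0,0],(px[:,1]-K[1,2])/K[1,1],np.ones(len(px))]
    w=R.from_rotvec(m["orientation"]).apply(d); p=m["position"]
    return p+w*((z-p[2])/w[:,2])[:,None]
def proj(m,P):
    c=R.from_rotvec(m["orientation"]).inv().apply(np.atleast_2d(P)-m["position"])
    q=c@m["K"].T; return q[:,:2]/q[:,2:]
E
python3 - <<'E'
from h import *
s=robot.read_state(); print(s["t"]); print(R.from_rotvec(s["orientation"]).as_matrix().round(3))
mw=imaging.camera_model("wrist"); Rt=R.from_rotvec(s["orientation"])
print("cam in tool",Rt.inv().apply(mw["position"]-s["tool_pos"]).round(4)); print((Rt.inv()*R.from_rotvec(mw["orientation"])).as_matrix().round(3))
m=imaging.camera_model("top"); im=imaging.read_camera("top")
for n,z in [("bed",.06),("blank",.065),("stop_face",.088),("nut",.073),("bolt",.09)]:
    o=models.outline_of("top",n)
    if not o: print(n,"none");continue
    o=o[0]; c,_=cv2.findContours(o["pixels"].astype(np.uint8),0,2); c=max(c,key=cv2.contourArea)
    r=cv2.minAreaRect(c); b=cv2.boxPoints(r)
    print(n,o["confidence"],o["pixel"],o["pixels"].sum(),b.round(1).tolist()); print(ray(m,b,z).round(4).tolist())
c=im[165:275,235:415]; cv2.imwrite("pics/topcrop.png",cv2.resize(c,None,fx=4.4,fy=4.4,interpolation=cv2.INTER_CUBIC))
E
```

```text
0.15
[[ 0.963 -0.001  0.27 ]
 [-0.27  -0.001  0.963]
 [-0.    -1.    -0.001]]
cam in tool [-0.07   -0.1476  0.0017]
[[ 0.001  0.968  0.251]
 [-0.001 -0.251  0.968]
 [ 1.    -0.001  0.   ]]
bed 0.87 [336.5, 223.1] 7361 [[248.89999389648438, 252.8000030517578], [256.5, 174.89999389648438], [397.1000061035156, 188.60000610351562], [389.5, 266.6000061035156]]
[[0.4667, 0.2039, 0.06], [0.6651, 0.1902, 0.06], [0.6317, -0.1636, 0.06], [0.4346, -0.1414, 0.06]]
blank 0.87 [307.5, 215.6] 1445 [[274.70001220703125, 220.60000610351562], [280.20001220703125, 196.3000030517578], [339.1000061035156, 209.60000610351562], [333.70001220703125, 233.89999389648438]]
[[0.5469, 0.1415, 0.065], [0.6086, 0.1292, 0.065], [0.5756, -0.0177, 0.065], [0.5144, -0.0043, 0.065]]
stop_face 0.74 [375.0, 193.5] 302 [[368.5, 210.5], [370.20001220703125, 186.1999969482422], [382.6000061035156, 187.10000610351562], [380.8999938964844, 211.39999389648438]]
[[0.5685, -0.0886, 0.088], [0.6298, -0.0934, 0.088], [0.6277, -0.124, 0.088], [0.5665, -0.1189, 0.088]]
nut 0.42 [377.6, 240.5] 84 [[373.0, 240.0], [379.5, 233.5], [386.0, 240.0], [379.5, 246.5]]
[[0.4982, -0.1003, 0.073], [0.5144, -0.1164, 0.073], [0.4983, -0.1322, 0.073], [0.4822, -0.116, 0.073]]
bolt 0.77 [203.2, 204.5] 200 [[192.0, 200.0], [200.5, 191.5], [216.0, 207.0], [207.5, 215.5]]
[[0.5918, 0.342, 0.09], [0.6133, 0.3222, 0.09], [0.5747, 0.2829, 0.09], [0.5534, 0.3027, 0.09]]
```

View pics/topcrop.png

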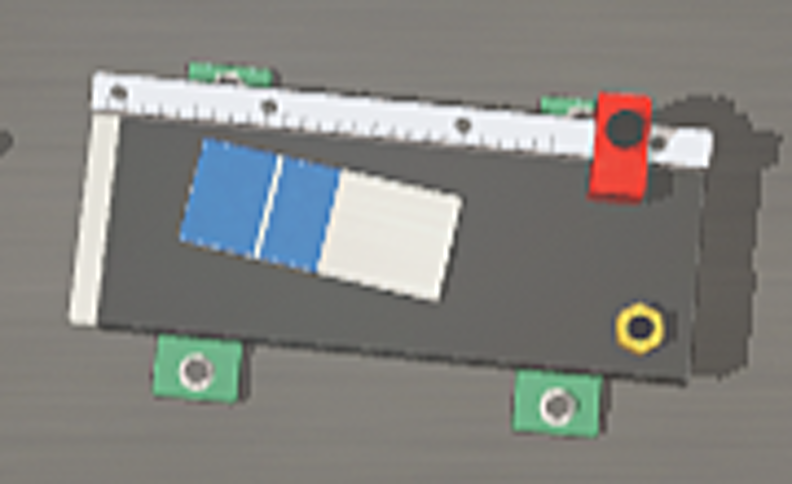

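The crop clearly shows block corners at (70,323) and (686,383), the fence at (92,72)–(712,130), the stop at (590–650, 95–200) and the blank with its white line at about (280,157)–(258,258). I'll fit the bed pose by least squares.

```bash
cat >> h.py <<'E'
def fitpose(m,pts,bedpts):
    from scipy.optimize import least_squares
    pts=np.array(pts,float); B=np.array(bedpts,float)
    def P(v): 
        c,s=np.cos(v[2]),np.sin(v[2]); return np.c_[v[0]+c*B[:,0]-s*B[:,1],v[1]+s*B[:,0]+c*B[:,1],B[:,2]]
    r=least_squares(lambda v:(proj(m,P(v))-pts).ravel(),[.55,.02,.1])
    return r.x,r.fun.reshape(-1,2)
def tobed(v,P):
    c,s=np.cos(v[2]),np.sin(v[2]); d=np.atleast_2d(P)[:,:2]-v[:2]; return np.c_[c*d[:,0]+s*d[:,1],-s*d[:,0]+c*d[:,1]]
def frombed(v,p):
    c,s=np.cos(v[2]),np.sin(v[2]); p=np.atleast_2d(p); return np.c_[v[0]+c*p[:,0]-s*p[:,1],v[1]+s*p[:,0]+c*p[:,1]]
E
python3 - <<'E'
from h import *
m=imaging.camera_model("top")
f=lambda q:(np.array(q,float)+.5)/4.4-.5+[235,165]
px=f([(70,323),(686,383),(92,72),(712,130),(92,112),(708,168)])
B=np.array([(-70,150,60),(-70,-200,60),(70,150,76),(70,-200,76),(50,150,76),(50,-200,76)])/1e3
v,r=fitpose(m,px,B); print("bed",v.round(4),r.round(2).tolist())
q=f([(205,138),(178,240),(462,196),(440,301)])
W=ray(m,q,.065); b=tobed(v,W); print("blank corners bed",(b*1e3).round(1).tolist(), "centre",b.mean(0))
l=f([(282,156),(258,258)]); print("line",tobed(v,ray(m,l,.065)))
st=f([(597,94),(652,97),(589,195),(643,201)]); print("stop",(tobed(v,ray(m,st,.088))*1e3).round(1).tolist())
print("nut",tobed(v,ray(m,f([(640,328)]),.073)))
np.save("bed.npy",v)
E
```

```text
bed [ 0.5599  0.0464 -0.0904] [[-0.53, -0.03], [0.81, -0.27], [0.27, 0.58], [-0.1, 0.61], [-0.67, -0.73], [0.22, -0.19]]
blank corners bed [[42.2, 84.4], [-17.9, 93.1], [22.7, -63.6], [-38.5, -56.7]] centre [0.00210355 0.01431898]
line [[ 0.03595215  0.03992494]
 [-0.02385825  0.04731871]]
stop [[82.8, -133.1], [84.1, -163.9], [24.7, -133.4], [24.2, -163.5]]
nut [[-0.04452226 -0.16878801]]
```

{"api": "carry_out", "payload": {
  "motion": [0, 0, 0, 0, -5.25, 0, 1, 0, 0, 0, 0, -5.25, 0, 1, 0.03, 0, -0.038, 0, 0, 0, 1, 0.03, 0, -0.038, 0, 0, 0, 1, 0.03, 0, -0.038, 0, 0, 0, 1]
}}

```text
t: 0.95
tool_pos: [0.2408, 0.4569, 0.2357]
orientation: [-1.571, 0.06, -0.057]
force: [0.3, -0.5, 0.6]
opening: 0.093
```

{"api": "carry_out", "payload": {
  "motion": [0.03, 0, -0.038, 0, 0, 0, 1, 0.03, 0, -0.038, 0, 0, 0, 1, 0.03, 0, -0.038, 0, 0, 0, 1, 0.03, 0, -0.038, 0, 0, 0, 1, 0.03, 0, -0.038, 0, 0, 0, 1]
}}

```text
t: 1.45
tool_pos: [0.3796, 0.2488, 0.2365]
orientation: [-1.569, 0.055, -0.057]
force: [0.8, 0.6, -0.0]
opening: 0.093
```

```bash
cat > st.py <<'E'
from h import *
s=robot.read_state(); v=np.load("bed.npy"); M=R.from_rotvec(s["orientation"]).as_matrix()
print("t",round(s["t"],2),"bed xy mm",(tobed(v,s["tool_pos"])*1e3).round(1),"tip above top mm",round((s["tool_pos"][2]-.019-.06)*1e3,1),"toolz yaw vs bed y deg",round(np.degrees(np.arctan2(M[1,2],M[0,2])-np.pi/2-v[2]),2),"tilt",M[:2,1].round(4),"z3",M[2].round(4),"F",s["force"].round(2),"op",round(s["opening"],4))
E
python3 st.py
```

```text
t 1.45 bed xy mm [[-197.9  185.2]] tip above top mm 157.5 toolz yaw vs bed y deg 1.07 tilt [0.0015 0.0013] z3 [ 0.0014 -1.      0.0014] F [ 0.83  0.61 -0.05] op 0.093
```

{"api": "carry_out", "payload": {
  "motion": [0.027, 0, -0.034, 0, 1.0, 0, 1, 0.027, 0, -0.034, 0, 0, 0, 1, 0.027, 0.01, -0.034, 0, 0, 0, 1, 0.027, 0.01, -0.034, 0, 0, 0, 1, 0.027, 0.01, -0.034, 0, 0, 0, 1]
}}

```text
t: 1.95
tool_pos: [0.5051, 0.0587, 0.2098]
orientation: [-1.566, 0.063, -0.08]
force: [1.4, 0.3, 0.1]
opening: 0.0931
```

{"api": "carry_out", "payload": {
  "motion": [0, 0.01, 0, 0, 0, 0, 1, 0, 0.01, 0, 0, 0, 0, 1, 0, 0, 0, 0, 0, 0, 1, 0, 0, 0, 0, 0, 0, 1, 0, 0, 0, 0, 0, 0, 1]
}}

```text
t: 2.45
tool_pos: [0.5058, 0.0556, 0.1877]
orientation: [-1.567, 0.068, -0.082]
force: [-0.1, 0.5, -0.2]
opening: 0.0931
```

```bash
python3 st.py
python3 - <<'E'
from h import *
im=imaging.read_camera("wrist"); cv2.imwrite("pics/w1.png",im)
E
python3 st.py
```

```text
t 2.45 bed xy mm [[-54.7   4.3]] tip above top mm 108.7 toolz yaw vs bed y deg -0.3 tilt [0.0086 0.0024] z3 [ 0.0083 -1.      0.0032] F [-0.08  0.48 -0.23] op 0.0931
t 2.5 bed xy mm [[-54.6   4.4]] tip above top mm 108.9 toolz yaw vs bed y deg -0.29 tilt [0.009  0.0024] z3 [ 0.0088 -1.      0.0033] F [0.03 0.3  0.19] op 0.0927
```

View pics/w1.png

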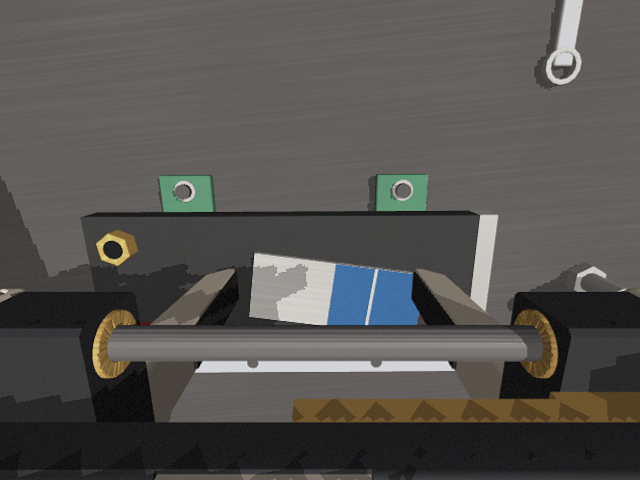

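The wrist view shows the nut at (115,249), the block's near edge at row ~213, the bright end strip at x≈475–497, and the blank with its white line at x≈372. I'll check the bed fit against this view.

Run:
```python
from h import *
v=np.load("bed.npy"); m=imaging.camera_model("wrist"); im=cv2.imread("pics/w1.png")
B=[(-70,150,60),(-70,135,60),(-70,-200,60),(50,150,76),(50,0,60),(-40,150,60),(-40,135,60)]
P=[np.r_[frombed(v,np.array(b[:2])/1e3)[0],b[2]/1e3] for b in B]
for b,q in zip(B,proj(m,P)): print(b,q.round(1)); cv2.drawMarker(im,tuple(int(round(x)) for x in q),(0,0,255),1,8)
cv2.imwrite("pics/w1b.png",cv2.resize(im[190:390,60:520],None,fx=1.7,fy=1.7,interpolation=2))
```

```text
(-70, 150, 60) [495.2 215.2]
(-70, 135, 60) [477.3 215.3]
(-70, -200, 60) [ 77.9 217.8]
(50, 150, 76) [487.  351.6]
(50, 0, 60) [318.2 342.7]
(-40, 150, 60) [490.7 249.3]
(-40, 135, 60) [473.4 249.4]
```

View pics/w1b.png

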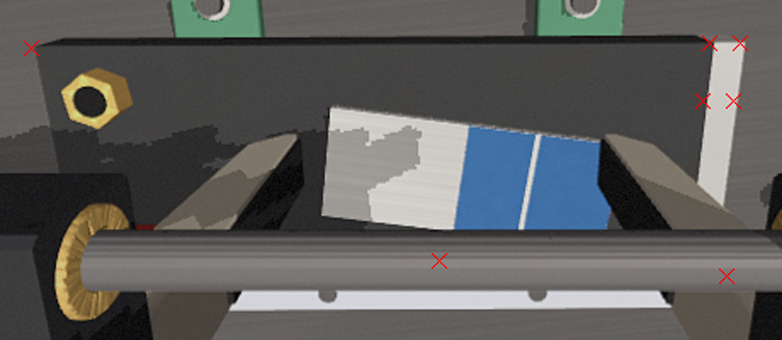

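{"api": "carry_out", "payload": {
  "motion": [-0.008, 0, 0.008, 0, -0.3, 0.5, 1, 0, 0.03, 0, 0, 0, 0, 1, 0, 0.03, 0, 0, 0, 0, 1, 0, 0.03, 0, 0, 0, 0, 1, 0, 0, 0, 0, 0, 0, 1]
}}

```text
t: 3.0
tool_pos: [0.4993, 0.0703, 0.1001]
orientation: [-1.565, 0.061, -0.071]
force: [-0.2, -0.6, -0.8]
opening: 0.0931
```

```bash
python3 st.py
```

```text
t 3.0 bed xy mm [[-62.6  18.3]] tip above top mm 21.1 toolz yaw vs bed y deg 0.36 tilt [0.0067 0.0048] z3 [ 0.0063 -1.      0.0053] F [-0.21 -0.61 -0.83] op 0.0931
```

{"api": "carry_out", "payload": {
  "motion": [0, 0.012, -0.003, 0, 0.3, 0.3, 1, 0, 0.005, 0, -0.2, 0, 0, 1, 0, 0, 0, 0, 0, 0, 1, 0, 0, 0, 0, 0, 0, 1, 0, 0, 0, 0, 0, 0, 1]
}}

```text
t: 3.5
tool_pos: [0.5017, 0.0687, 0.0874]
orientation: [-1.567, 0.064, -0.074]
force: [1.0, -0.7, 0.0]
opening: 0.093
```

```bash
python3 st.py
```

```text
t 3.5 bed xy mm [[-60.   16.9]] tip above top mm 8.4 toolz yaw vs bed y deg 0.13 tilt [0.0067 0.002 ] z3 [ 0.0065 -1.      0.0026] F [ 1.04 -0.69  0.  ] op 0.093
```

{"api": "carry_out", "payload": {
  "motion": [0, 0.004, 0, 0, 0, 0, 1, 0, 0.003, 0, 0, 0, 0, 1, 0, 0, 0, 0, 0, 0, 1, 0, 0, 0, 0, 0, 0, 1, 0, 0, 0, 0, 0, 0, 1]
}}

```text
t: 4.0
tool_pos: [0.5029, 0.0685, 0.0814]
orientation: [-1.567, 0.062, -0.077]
force: [0.1, 0.4, -0.0]
opening: 0.0928
```

```bash
python3 st.py
```

```text
t 4.0 bed xy mm [[-58.8  16.9]] tip above top mm 2.4 toolz yaw vs bed y deg 0.1 tilt [0.0092 0.0021] z3 [ 0.009  -1.      0.0029] F [ 0.12  0.44 -0.02] op 0.0928
```

{"api": "carry_out", "payload": {
  "motion": [0.005, 0, 0, 0, 0, 0.3, 1, 0.005, 0, 0, 0, 0, 0, 1, 0.005, 0, 0, 0, 0, 0, 1, 0.005, 0, 0, 0, 0, 0, 1, 0, 0, 0, 0, 0, 0, 1]
}}

```text
t: 4.5
tool_pos: [0.5242, 0.0663, 0.0813]
orientation: [-1.567, 0.068, -0.071]
force: [0.6, 1.1, -0.5]
opening: 0.0933
```

```bash
python3 st.py
```

```text
t 4.5 bed xy mm [[-37.3  16.6]] tip above top mm 2.3 toolz yaw vs bed y deg 0.09 tilt [0.0022 0.0022] z3 [ 0.002  -1.      0.0024] F [ 0.6   1.11 -0.53] op 0.0933
```

Tracks well. Now the rest, slowing near the fence.

{"api": "carry_out", "payload": {
  "motion": [0.004, 0, 0, 0, 0, 0, 1, 0.004, 0, 0, 0, 0, 0, 1, 0.003, 0, 0, 0, 0, 0, 1, 0.002, 0, 0, 0, 0, 0, 1, 0, 0, 0, 0, 0, 0, 1]
}}

```text
t: 5.0
tool_pos: [0.5372, 0.0652, 0.0809]
orientation: [-1.567, 0.07, -0.069]
force: [-2.6, -0.3, 1.4]
opening: 0.0929
```

```bash
python3 st.py
python3 - <<'E'
from h import *
im=imaging.read_camera("top"); c=im[165:275,235:415]; cv2.imwrite("pics/t2.png",cv2.resize(c,None,fx=4.4,fy=4.4,interpolation=cv2.INTER_CUBIC))
im=imaging.read_camera("wrist"); cv2.imwrite("pics/w2.png",im)
E
```

```text
t 5.0 bed xy mm [[-24.3  16.6]] tip above top mm 1.9 toolz yaw vs bed y deg 0.1 tilt [-0.0007  0.0023] z3 [-9.0e-04 -1.0e+00  2.2e-03] F [-2.58 -0.34  1.44] op 0.0929
```

View pics/w2.png

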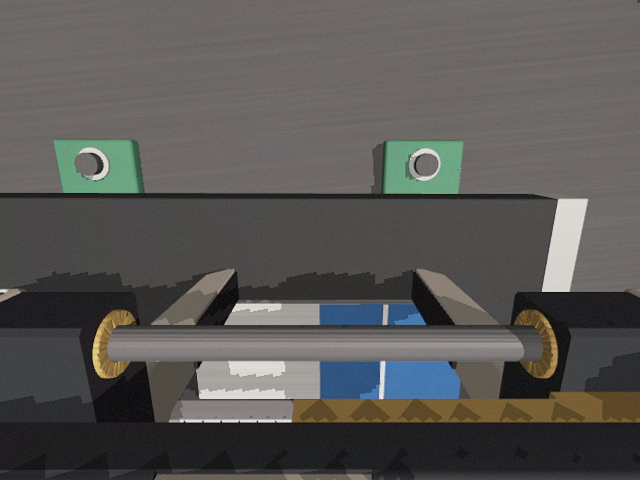

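The blank now sits square between the fingers, with the fence just below it in the picture. I'll push the remaining few mm.

{"api": "carry_out", "payload": {
  "motion": [0.003, 0, 0, 0, 0, 0, 1, 0.002, -0.0005, 0, 0, 0, 0, 1, 0.002, 0, 0, 0, 0, 0, 1, 0, 0, 0, 0, 0, 0, 1, 0, 0, 0, 0, 0, 0, 1]
}}

```text
t: 5.6
tool_pos: [0.5418, 0.0651, 0.0808]
orientation: [-1.567, 0.075, -0.064]
force: [-1.6, -0.2, 1.2]
opening: 0.0928
```

```bash
python3 st.py
```

```text
t 5.6 bed xy mm [[-19.7  16.9]] tip above top mm 1.8 toolz yaw vs bed y deg 0.09 tilt [-0.0069  0.003 ] z3 [-0.0071 -1.      0.0024] F [-1.57 -0.24  1.23] op 0.0928
```

{"api": "carry_out", "payload": {
  "motion": [0.002, 0, 0, 0, 0, -0.4, 1, 0.002, 0, 0, 0, 0, 0, 1, 0.002, 0, 0, 0, 0, 0, 1, 0, 0, 0, 0, 0, 0, 1, 0, 0, 0, 0, 0, 0, 1]
}}

```text
t: 6.1
tool_pos: [0.5419, 0.0651, 0.0804]
orientation: [-1.567, 0.081, -0.059]
force: [-1.5, 0.6, 0.8]
opening: 0.0932
```

```bash
python3 st.py
```

```text
t 6.1 bed xy mm [[-19.6  16.9]] tip above top mm 1.4 toolz yaw vs bed y deg 0.08 tilt [-0.0139  0.0028] z3 [-0.0141 -0.9999  0.0015] F [-1.48  0.59  0.84] op 0.0932
```

Run:
```python
from h import *
im=imaging.read_camera("wrist"); cv2.imwrite("pics/w3.png",im[280:430,130:480].repeat(2,0).repeat(2,1))
```

```text
(no output)
```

View pics/w3.png

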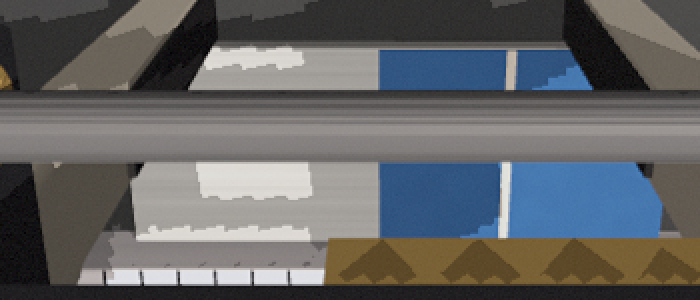

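{"api": "carry_out", "payload": {
  "motion": [-0.003, -0.03, 0, 0, 0, -0.8, 1, 0, -0.035, 0, 0, 0, 0, -1, 0.013, 0, -0.037, 0, 0, 0, -1, 0.013, 0, -0.037, 0, 0, 0, -1, 0.012, 0, -0.037, 0, 0, 0, -1]
}}

```text
t: 6.65
tool_pos: [0.5715, -0.0477, 0.1489]
orientation: [-1.568, 0.056, -0.072]
force: [2.4, 0.9, -0.2]
opening: 0.0657
```

{"api": "carry_out", "payload": {
  "motion": [0, 0, 0, 0, 0, 0, -1, 0, 0, 0, 0, 0, 0, -1, 0, 0, 0, 0, 0, 0, -1, 0, 0, 0, 0, 0, 0, -1, 0, 0, 0, 0, 0, 0, -1]
}}

```text
t: 7.15
tool_pos: [0.5742, -0.051, 0.1496]
orientation: [-1.57, 0.054, -0.079]
force: [0.6, -1.0, -0.2]
opening: 0.0256
```

```bash
python3 st.py
python3 - <<'E'
from h import *
im=imaging.read_camera("wrist"); cv2.imwrite("pics/w4.png",im)
im=imaging.read_camera("top"); c=im[165:275,235:415]; cv2.imwrite("pics/t4.png",cv2.resize(c,None,fx=4.4,fy=4.4,interpolation=cv2.INTER_CUBIC))
E
```

```text
t 7.15 bed xy mm [[ 23.  -95.8]] tip above top mm 70.6 toolz yaw vs bed y deg 0.34 tilt [ 0.0159 -0.0007] z3 [ 1.590e-02 -9.999e-01  6.000e-04] F [ 0.56 -0.98 -0.24] op 0.0256
```

View pics/w4.png

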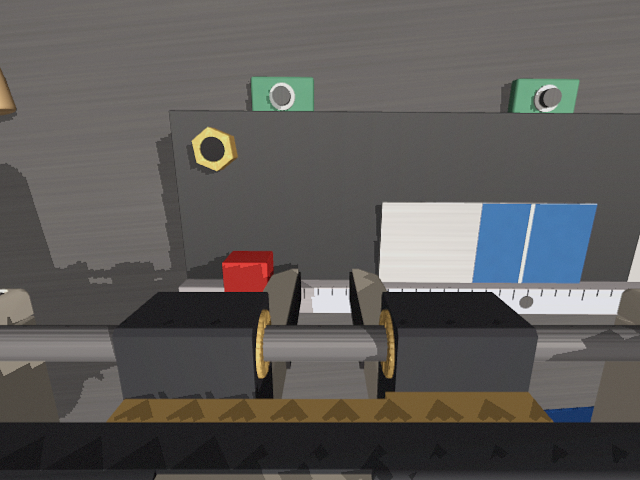

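View pics/t4.png

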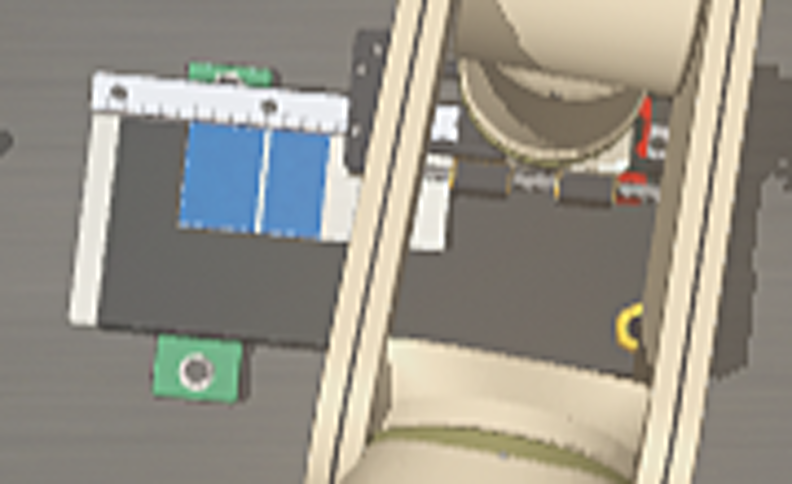

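The wrist view shows the blank square against the fence (tail corner at (381,203), white line at (532,204)–(520,283)), the stop at (248,270) and the nut at (213,149), not moved.

{"api": "carry_out", "payload": {
  "motion": [-0.005, 0.02, 0, 0, 0.2, 0.9, -1, 0, 0.03, 0, 0, 0, 0, -1, 0, 0, 0, 0, 0, 0, -1, 0, 0, 0, 0, 0, 0, -1, 0, 0, 0, 0, 0, 0, -1]
}}

```text
t: 7.75
tool_pos: [0.5677, -0.0489, 0.0957]
orientation: [-1.569, 0.071, -0.065]
force: [-0.7, 0.4, 0.3]
opening: 0.0007
```

```bash
python3 st.py
python3 - <<'E'
from h import *
v=np.load("bed.npy"); m=imaging.camera_model("top")
f=lambda q:(np.array(q,float)+.5)/4.4-.5+[235,165]
print("top line",tobed(v,ray(m,f([(268,133),(260,232)]),.065)).round(4).tolist(),"tail",tobed(v,ray(m,f([(444,249)]),.065)).round(4),"lead",tobed(v,ray(m,f([(190,124),(178,226)]),.065)).round(4).tolist())
E
```

```text
t 7.75 bed xy mm [[ 16.4 -94.3]] tip above top mm 16.7 toolz yaw vs bed y deg 0.23 tilt [-0.004   0.0012] z3 [-4.1e-03 -1.0e+00  8.0e-04] F [-0.73  0.39  0.27] op 0.0007
top line [[0.0485, 0.0492], [-0.0089, 0.0477]] tail [[-0.0087 -0.0562]] lead [[0.0495, 0.0937], [-0.0099, 0.094]]
```

{"api": "carry_out", "payload": {
  "motion": [0, 0.008, 0, 0, 0.2, 0, -1, 0, 0.004, 0, 0, 0, 0, -1, 0, 0.002, 0, 0, 0, 0, -1, 0, 0, 0, 0, 0, 0, -1, 0, 0, 0, 0, 0, 0, -1]
}}

```text
t: 8.25
tool_pos: [0.5695, -0.0493, 0.0834]
orientation: [-1.569, 0.071, -0.071]
force: [-0.1, -0.2, -0.9]
opening: 0.0006
```

```bash
python3 st.py
```

```text
t 8.25 bed xy mm [[ 18.2 -94.4]] tip above top mm 4.4 toolz yaw vs bed y deg -0.0 tilt [0.0002 0.0004] z3 [ 2.e-04 -1.e+00  4.e-04] F [-0.07 -0.19 -0.86] op 0.0006
```

{"api": "carry_out", "payload": {
  "motion": [-0.004, 0.003, 0, 0, 0, 0, -1, 0, 0, 0.01, 0, 0, 0, -1, 0, 0, 0.01, 0, 0, 0, -1, 0, 0, 0.01, 0, 0, 0, -1, 0, 0, 0, 0, 0, 0, -1]
}}

```text
t: 8.75
tool_pos: [0.5684, -0.0164, 0.0809]
orientation: [-1.569, 0.07, -0.072]
force: [0.3, 0.5, -0.8]
opening: 0.0004
```

```bash
python3 st.py
```

```text
t 8.75 bed xy mm [[ 14.1 -61.8]] tip above top mm 1.9 toolz yaw vs bed y deg -0.03 tilt [0.0012 0.0003] z3 [ 1.2e-03 -1.0e+00  4.0e-04] F [ 0.27  0.52 -0.82] op 0.0004
```

{"api": "carry_out", "payload": {
  "motion": [0, 0, 0.007, 0, 0, 0, -1, 0, 0, 0.007, 0, 0, 0, -1, 0, 0, 0.007, 0, 0, 0, -1, 0, 0, 0.007, 0, 0, 0, -1, 0, 0, 0, 0, 0, 0, -1]
}}

```text
t: 9.25
tool_pos: [0.5712, 0.0136, 0.0811]
orientation: [-1.571, 0.07, -0.072]
force: [-0.2, -0.9, -0.3]
opening: 0.0005
```

```bash
python3 st.py
python3 - <<'E'
from h import *
im=imaging.read_camera("wrist"); cv2.imwrite("pics/w5.png",im)
E
```

```text
t 9.25 bed xy mm [[ 14.2 -31.7]] tip above top mm 2.1 toolz yaw vs bed y deg 0.02 tilt [ 0.0012 -0.0013] z3 [ 0.0013 -1.     -0.0012] F [-0.24 -0.85 -0.28] op 0.0005
```

View pics/w5.png

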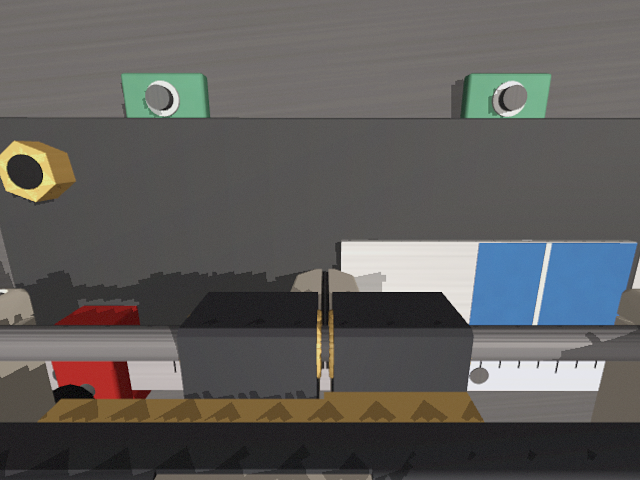

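The wrist view shows the closed fingers at the tail (corner at (340,241)), with the blank still square. I'll continue.

{"api": "carry_out", "payload": {
  "motion": [0, 0, 0.01, 0, 0, 0, -1, 0, 0, 0.01, 0, 0, 0, -1, 0, 0, 0.01, 0, 0, 0, -1, 0, 0, 0.01, 0, 0, 0, -1, 0, 0, 0.006, 0, 0, 0, -1]
}}

```text
t: 9.8
tool_pos: [0.5756, 0.0615, 0.081]
orientation: [-1.572, 0.071, -0.073]
force: [-0.4, -3.2, -0.1]
opening: 0.0006
```

{"api": "carry_out", "payload": {
  "motion": [0, 0, 0.004, 0, 0, 0, -1, 0, 0, 0, 0, 0, 0, -1, 0, 0, 0, 0, 0, 0, -1, 0, 0, 0, 0, 0, 0, -1, 0, 0, 0, 0, 0, 0, -1]
}}

```text
t: 10.3
tool_pos: [0.5761, 0.0672, 0.081]
orientation: [-1.571, 0.07, -0.072]
force: [-0.5, -0.1, 0.2]
opening: 0.0005
```

```bash
python3 st.py
python3 - <<'E'
from h import *
im=imaging.read_camera("wrist"); cv2.imwrite("pics/w6.png",im)
im=imaging.read_camera("top"); c=im[165:275,235:415]; cv2.imwrite("pics/t6.png",cv2.resize(c,None,fx=4.4,fy=4.4,interpolation=cv2.INTER_CUBIC))
E
```

```text
t 10.3 bed xy mm [[14.2 22.1]] tip above top mm 2.0 toolz yaw vs bed y deg 0.02 tilt [ 0.0011 -0.0017] z3 [ 0.0013 -1.     -0.0016] F [-0.51 -0.12  0.21] op 0.0005
```

View pics/w6.png

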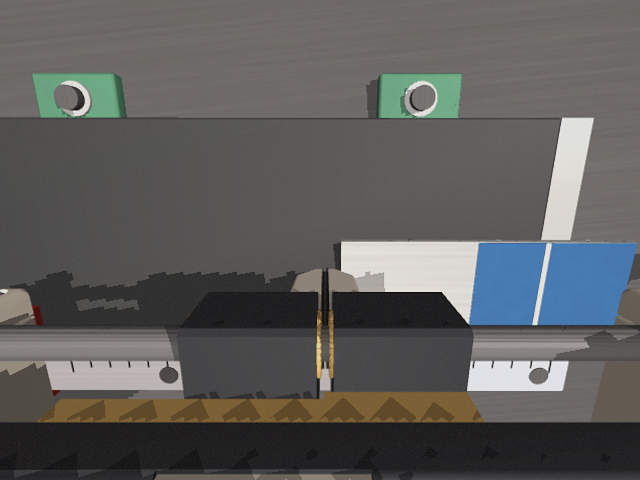

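View pics/t6.png

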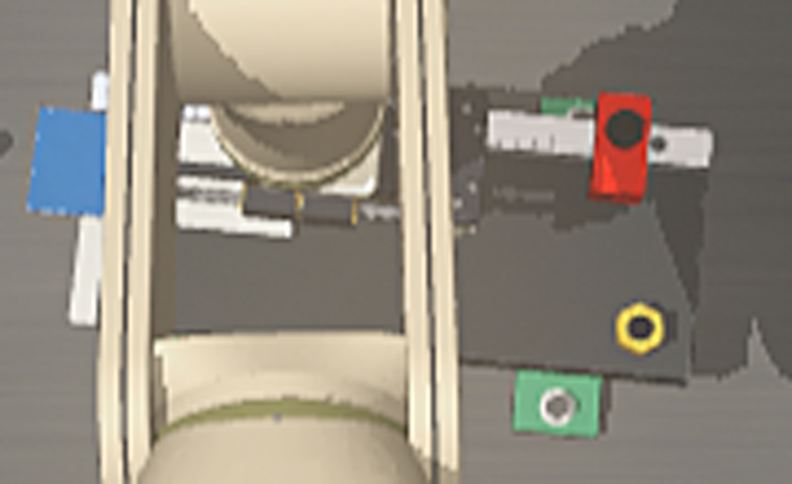

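Run:
```python
from h import *
v=np.load("bed.npy"); m=imaging.camera_model("wrist"); im=cv2.imread("pics/w6.png")
cv2.imwrite("pics/w6c.png",cv2.resize(im[105:330,440:640],None,fx=2.6,fy=2.6,interpolation=cv2.INTER_CUBIC))
print("edge",tobed(v,ray(m,[(593,119),(571,240)],.06)).round(4).tolist())
print("inner",tobed(v,ray(m,[(561,119),(541,240)],.06)).round(4).tolist())
print("line",tobed(v,ray(m,[(549.5,243),(537,324)],.065)).round(4).tolist(),"tail",tobed(v,ray(m,[(341,242)],.065)).round(4))
mt=imaging.camera_model("top"); f=lambda q:(np.array(q,float)+.5)/4.4-.5+[235,165]
print("lead",tobed(v,ray(mt,f([(40,107),(27,211)]),.065)).round(4).tolist())
```

```text
edge [[-0.0701, 0.152], [-0.0103, 0.1526]]
inner [[-0.0701, 0.1367], [-0.0103, 0.137]]
line [[-0.01, 0.1382], [0.0356, 0.1392]] tail [[-0.0106  0.0321]]
lead [[0.0511, 0.1794], [-0.0095, 0.1795]]
```

View pics/w6c.png

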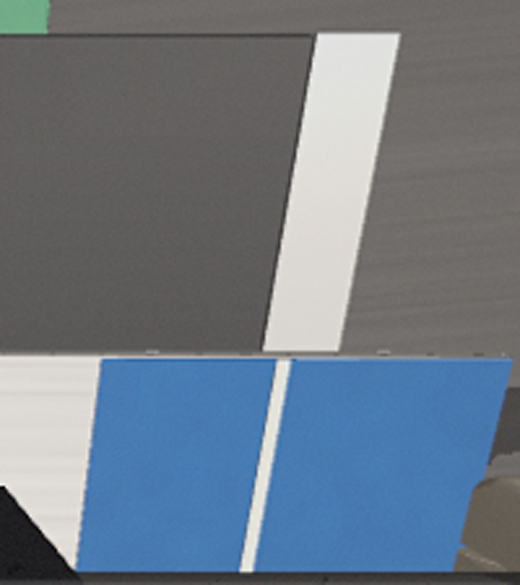

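{"api": "carry_out", "payload": {
  "motion": [0, 0, 0.004, 0, 0, 0, -1, 0, 0, 0.004, 0, 0, 0, -1, 0, 0, 0.002, 0, 0, 0, -1, 0, 0, 0, 0, 0, 0, -1, 0, 0, 0, 0, 0, 0, -1]
}}

```text
t: 10.9
tool_pos: [0.5771, 0.0771, 0.081]
orientation: [-1.572, 0.07, -0.072]
force: [-0.1, -3.1, 1.2]
opening: 0.0006
```

```bash
python3 st.py
```

```text
t 10.9 bed xy mm [[14.3 32.1]] tip above top mm 2.0 toolz yaw vs bed y deg -0.01 tilt [ 0.001  -0.0028] z3 [ 0.0012 -1.     -0.0027] F [-0.13 -3.07  1.24] op 0.0006
```

{"api": "carry_out", "payload": {
  "motion": [0, 0, -0.006, 0, 0, 0, -1, 0, -0.04, 0, 0, 0, 0, -1, 0, -0.032, 0, 0, 0, 0, -1, 0.005, 0, -0.045, 0, 0, 0, -1, 0.005, 0, -0.045, 0, 0, 0, -1]
}}

```text
t: 11.4
tool_pos: [0.5773, -0.0158, 0.1542]
orientation: [-1.569, 0.065, -0.063]
force: [0.5, -0.3, -1.3]
opening: 0.0004
```

{"api": "carry_out", "payload": {
  "motion": [0.005, 0, -0.045, 0, 0, 0, -1, 0.005, 0, -0.045, 0, 0, 0, -1, 0.002, 0, -0.035, 0, 0, 0, -1, 0, 0, 0, 0, 0, 0, -1, 0, 0, 0, 0, 0, 0, -1]
}}

```text
t: 11.9
tool_pos: [0.5791, -0.1513, 0.1557]
orientation: [-1.567, 0.065, -0.07]
force: [0.4, 0.7, 0.9]
opening: 0.0005
```

```bash
python3 st.py
python3 - <<'E'
from h import *
im=imaging.read_camera("wrist"); cv2.imwrite("pics/w7.png",im)
im=imaging.read_camera("top"); c=im[165:275,215:395]; cv2.imwrite("pics/t7.png",cv2.resize(c,None,fx=4.4,fy=4.4,interpolation=cv2.INTER_CUBIC))
E
```

```text
t 11.9 bed xy mm [[  36.9 -195.2]] tip above top mm 76.7 toolz yaw vs bed y deg 0.25 tilt [0.0038 0.0021] z3 [ 0.0036 -1.      0.0024] F [0.45 0.67 0.87] op 0.0005
```

View pics/w7.png

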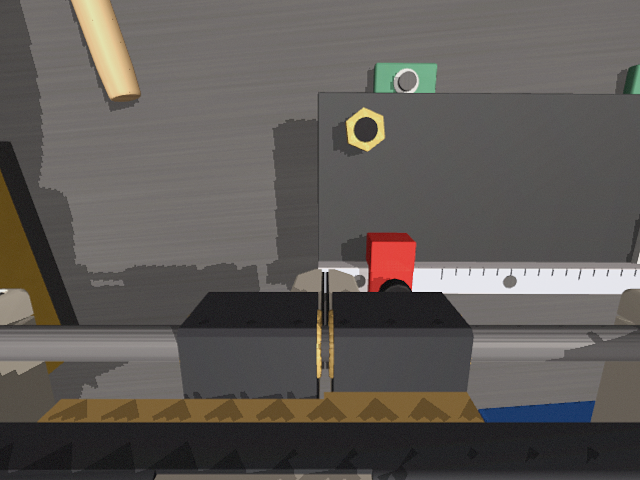

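View pics/t7.png

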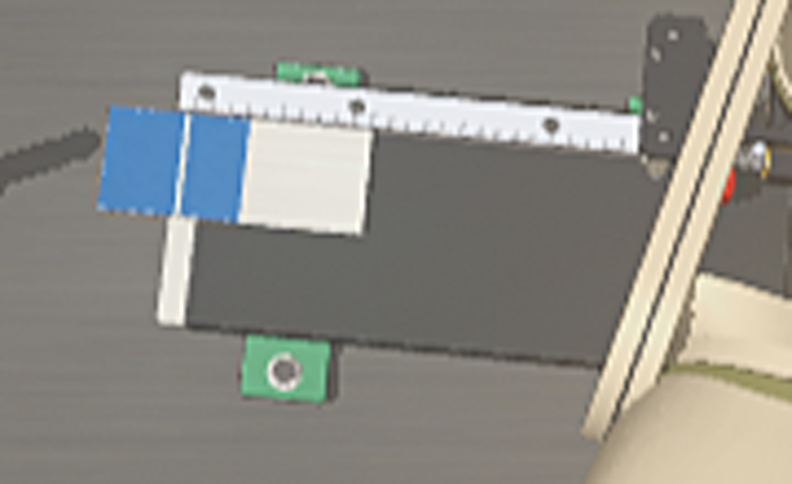

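The top view shows the blank overhanging, square, with its white line at (187,115)–(179,215), a few mm short of the end edge. The wrist view shows the fingers clear behind the stop (367–415, 233–290). I'll lower behind it.

{"api": "carry_out", "payload": {
  "motion": [-0.001, 0.03, 0, 0, 0.2, 0, -1, 0, 0.03, 0, 0, 0, 0, -1, 0, 0.005, 0, 0, 0, 0, -1, 0, 0, 0, 0, 0, 0, -1, 0, 0, 0, 0, 0, 0, -1]
}}

```text
t: 12.5
tool_pos: [0.5805, -0.1439, 0.0917]
orientation: [-1.567, 0.058, -0.068]
force: [-0.2, -1.4, 0.1]
opening: 0.0
```

```bash
python3 st.py
python3 - <<'E'
from h import *
v=np.load("bed.npy"); m=imaging.camera_model("top"); f=lambda q:(np.array(q,float)+.5)/4.4-.5+[215,165]
g=lambda q,z:(tobed(v,ray(m,f(q),z))*1e3).round(1).tolist()
print("line",g([(187,115),(179,215)],.065),"lead",g([(110,106),(97,209)],.065),"tail",g([(372,130),(362,234)],.065),"edge",g([(157,323),(168,218)],.06))
print("inner",g([(187,324),(197,220)],.06))
E
```

```text
t 12.5 bed xy mm [[  37.7 -187.7]] tip above top mm 12.7 toolz yaw vs bed y deg 0.58 tilt [0.0069 0.0025] z3 [ 0.0067 -1.      0.0031] F [-0.23 -1.44  0.06] op 0.0
line [[49.7, 145.6], [-8.3, 143.4]] lead [[50.7, 189.6], [-9.3, 189.7]] tail [[51.1, 40.3], [-9.3, 39.8]] edge [[-70.0, 149.3], [-9.6, 150.1]]
inner [[-69.0, 132.5], [-9.2, 133.7]]
```

{"api": "carry_out", "payload": {
  "motion": [-0.002, 0.002, 0.005, 0, 0.6, 0.3, -1, 0, 0, 0.01, 0, 0, 0, -1, 0, 0, 0.015, 0, 0, 0, -1, 0, 0, 0.015, 0, 0, 0, -1, 0, 0, 0.015, 0, 0, 0, -1]
}}

```text
t: 13.0
tool_pos: [0.5859, -0.0818, 0.0938]
orientation: [-1.57, 0.069, -0.078]
force: [-0.2, -2.4, -2.2]
opening: 0.0005
```

```bash
python3 st.py
```

```text
t 13.0 bed xy mm [[  37.5 -125.4]] tip above top mm 14.8 toolz yaw vs bed y deg -0.18 tilt [ 0.0059 -0.0005] z3 [ 0.0059 -1.      0.    ] F [-0.23 -2.36 -2.16] op 0.0005
```

{"api": "carry_out", "payload": {
  "motion": [-0.001, 0.003, 0.015, 0, 0, 0.3, -1, 0, 0, 0.015, 0, 0, 0, -1, 0, 0, 0.015, 0, 0, 0, -1, 0, 0, 0.015, 0, 0, 0, -1, 0, 0, 0.01, 0, 0, 0, -1]
}}

```text
t: 13.5
tool_pos: [0.5927, -0.0039, 0.0916]
orientation: [-1.57, 0.07, -0.073]
force: [1.1, -3.5, -0.3]
opening: 0.0003
```

```bash
python3 st.py;  python3 - <<'E'
from h import *
im=imaging.read_camera("wrist"); cv2.imwrite("pics/w8.png",im)
im=imaging.read_camera("top"); c=im[165:275,215:395]; cv2.imwrite("pics/t8.png",cv2.resize(c,None,fx=4.4,fy=4.4,interpolation=cv2.INTER_CUBIC))
E
```

```text
t 13.5 bed xy mm [[ 37.2 -47.2]] tip above top mm 12.6 toolz yaw vs bed y deg -0.04 tilt [ 0.0024 -0.0003] z3 [ 0.0025 -1.     -0.    ] F [ 1.07 -3.47 -0.31] op 0.0003
```

View pics/w8.png

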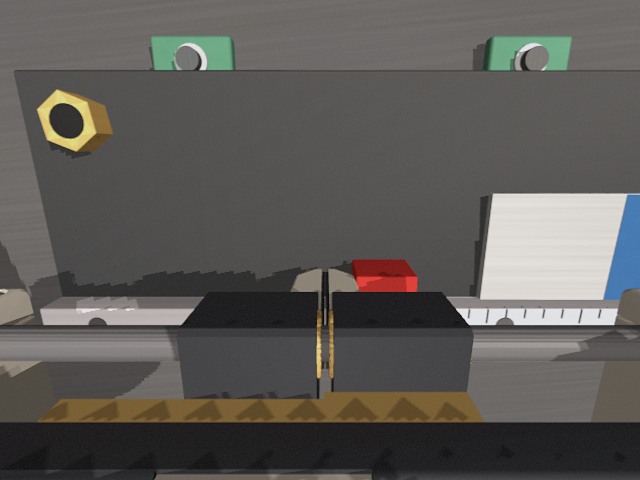

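View pics/t8.png

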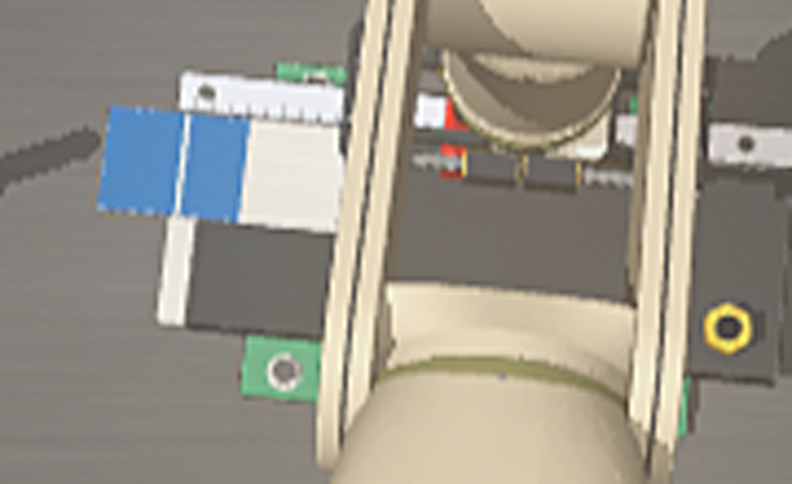

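Run:
```python
from h import *
v=np.load("bed.npy"); m=imaging.camera_model("wrist")
g=lambda q,z:(tobed(v,ray(m,q,z))*1e3).round(1).tolist()
print("stop front/back top",g([(411,261),(416,276),(354,261)],.088),"tail",g([(486.5,194.5),(480,298)],.065))
im=cv2.imread("pics/w8.png"); cv2.imwrite("pics/w8c.png",cv2.resize(im[180:330,330:520],None,fx=4,fy=4,interpolation=cv2.INTER_CUBIC))
```

```text
stop front/back top [[18.3, -3.8], [26.0, -0.9], [18.3, -31.0]] tail [[-10.4, 39.5], [48.3, 43.0]]
```

View pics/w8c.png

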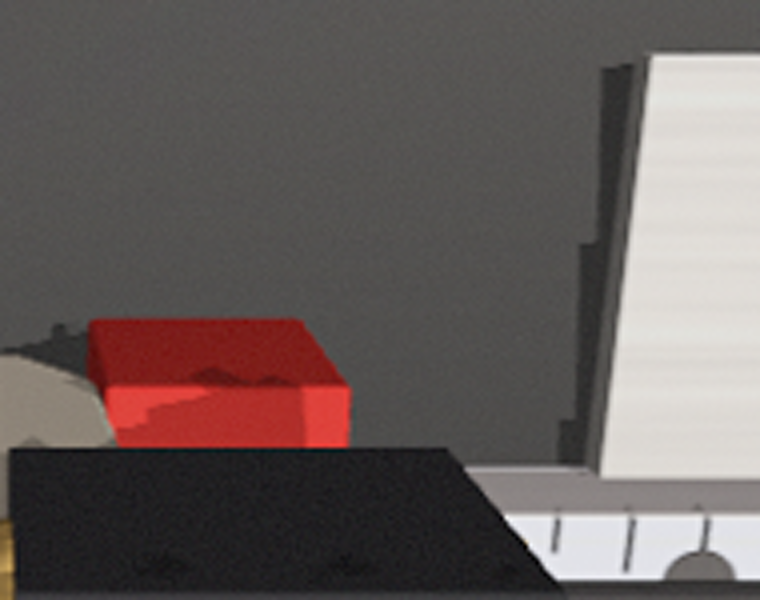

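{"api": "carry_out", "payload": {
  "motion": [0, 0.002, 0.01, 0, 0, 0, -1, 0, 0, 0.01, 0, 0, 0, -1, 0, 0, 0.01, 0, 0, 0, -1, 0, 0, 0.006, 0, 0, 0, -1, 0, 0, 0, 0, 0, 0, -1]
}}

```text
t: 14.1
tool_pos: [0.5964, 0.0342, 0.0897]
orientation: [-1.57, 0.07, -0.074]
force: [1.4, -2.1, 0.6]
opening: 0.0002
```

```bash
python3 st.py;  python3 - <<'E'
from h import *
im=imaging.read_camera("wrist"); cv2.imwrite("pics/w9.png",im); cv2.imwrite("pics/w9c.png",cv2.resize(im[180:330,330:520],None,fx=4,fy=4,interpolation=cv2.INTER_CUBIC))
E
```

```text
t 14.1 bed xy mm [[37.4 -8.9]] tip above top mm 10.7 toolz yaw vs bed y deg -0.06 tilt [ 0.0025 -0.0002] z3 [ 2.5e-03 -1.0e+00  1.0e-04] F [ 1.43 -2.06  0.63] op 0.0002
```

View pics/w9c.png

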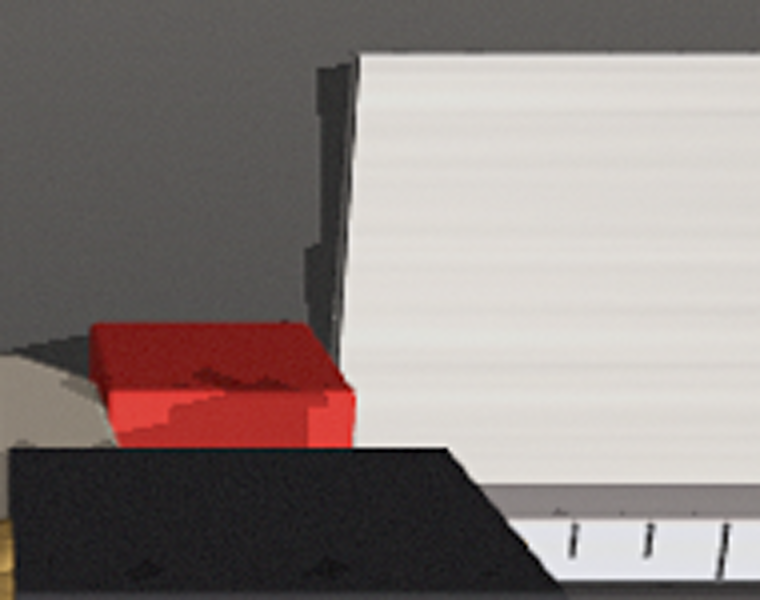

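{"api": "carry_out", "payload": {
  "motion": [0, 0, 0.003, 0, 0, 0, -1, 0, 0, 0.002, 0, 0, 0, -1, 0, 0, 0.002, 0, 0, 0, -1, 0, 0, 0, 0, 0, 0, -1, 0, 0, 0, 0, 0, 0, -1]
}}

```text
t: 14.65
tool_pos: [0.5969, 0.04, 0.0896]
orientation: [-1.571, 0.071, -0.074]
force: [-0.7, -2.4, 0.5]
opening: 0.0002
```

```bash
python3 st.py;  python3 - <<'E'
from h import *
im=imaging.read_camera("wrist"); cv2.imwrite("pics/w10.png",im)
E
```

```text
t 14.65 bed xy mm [[37.4 -3.1]] tip above top mm 10.6 toolz yaw vs bed y deg -0.13 tilt [ 0.002  -0.0011] z3 [ 2.1e-03 -1.0e+00 -9.0e-04] F [-0.75 -2.41  0.48] op 0.0002
```

View pics/w10.png

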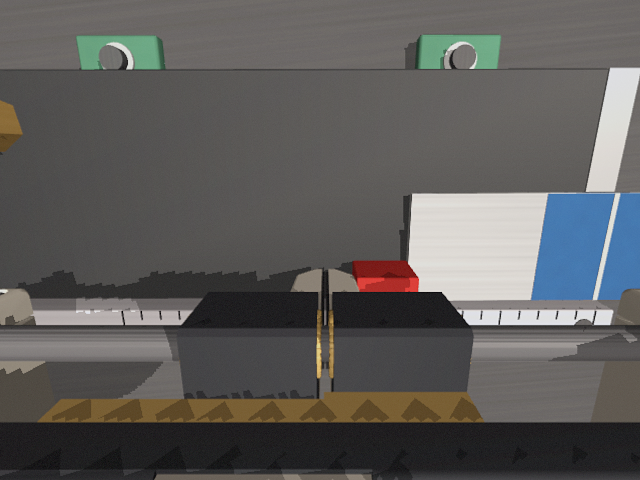

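Run:
```python
from h import *
v=np.load("bed.npy"); m=imaging.camera_model("wrist"); im=cv2.imread("pics/w10.png")
cv2.imwrite("pics/w10c.png",cv2.resize(im[150:310,560:640],None,fx=3.7,fy=3.7,interpolation=cv2.INTER_CUBIC))
g=lambda q,z:(tobed(v,ray(m,q,z))*1e3).round(1).tolist()
print("inner",g([(608,70),(586.5,190)],.06),"line",g([(615.5,195),(598,298)],.065),"tail",g([(411,195)],.065),"blue",g([(546,195)],.065))
```

```text
inner [[-69.8, 136.4], [-11.8, 137.3]] line [[-9.8, 148.9], [47.9, 151.7]] tail [[-10.1, 43.4]] blue [[-9.9, 113.0]]
```

View pics/w10c.png

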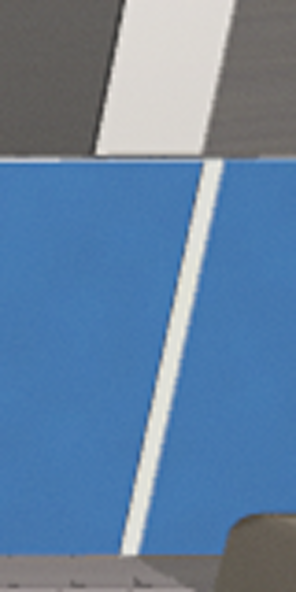

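{"api": "carry_out", "payload": {
  "motion": [0, 0, 0.0025, 0, 0, 0, -1, 0, 0, 0, 0, 0, 0, -1, 0, 0, 0, 0, 0, 0, -1, 0, 0, 0, 0, 0, 0, -1, 0, 0, 0, 0, 0, 0, -1]
}}

```text
t: 15.2
tool_pos: [0.597, 0.0423, 0.0896]
orientation: [-1.571, 0.072, -0.074]
force: [-0.6, -2.2, 1.4]
opening: 0.0005
```

```bash
python3 st.py
```

```text
t 15.2 bed xy mm [[37.3 -0.8]] tip above top mm 10.6 toolz yaw vs bed y deg -0.15 tilt [ 0.0018 -0.0015] z3 [ 0.002  -1.     -0.0013] F [-0.59 -2.15  1.4 ] op 0.0005
```

{"api": "carry_out", "payload": {
  "motion": [0, 0, -0.008, 0, 0, 0, -1, 0, -0.045, 0, 0, 0, 0, -1, 0, -0.045, 0, 0, 0, 0, -1, -0.033, 0, 0.037, 0, 0, 0, 1, -0.033, 0, 0.037, 0, 0, 0, 1]
}}

```text
t: 15.7
tool_pos: [0.5374, 0.1116, 0.1812]
orientation: [-1.568, 0.078, -0.077]
force: [0.0, 1.0, -0.1]
opening: 0.0119
```

{"api": "carry_out", "payload": {
  "motion": [-0.033, 0, 0.037, 0, 0, 0, 1, 0, 0, 0, 0, 0, 0, 1, 0, 0, 0, 0, 0, 0, 1, 0, 0, 0, 0, 0, 0, 1, 0, 0, 0, 0, 0, 0, 1]
}}

```text
t: 16.2
tool_pos: [0.5055, 0.1562, 0.1829]
orientation: [-1.564, 0.073, -0.076]
force: [0.2, -0.1, 0.7]
opening: 0.0519
```

```bash
python3 st.py;  python3 - <<'E'
from h import *
im=imaging.read_camera("wrist"); cv2.imwrite("pics/w11.png",im)
im=imaging.read_camera("top"); c=im[165:275,215:395]; cv2.imwrite("pics/t11.png",cv2.resize(c,None,fx=4.4,fy=4.4,interpolation=cv2.INTER_CUBIC))
E
```

```text
t 16.2 bed xy mm [[-64.1 104.4]] tip above top mm 103.9 toolz yaw vs bed y deg -0.25 tilt [0.0019 0.0056] z3 [ 0.0013 -1.      0.0058] F [ 0.22 -0.11  0.72] op 0.0519
```

View pics/w11.png

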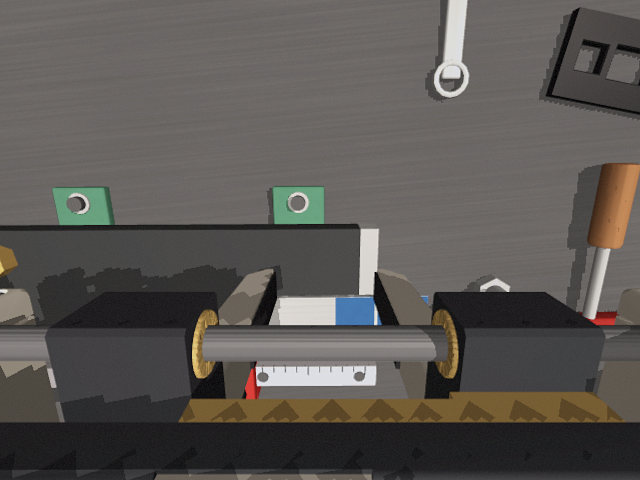

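View pics/t11.png

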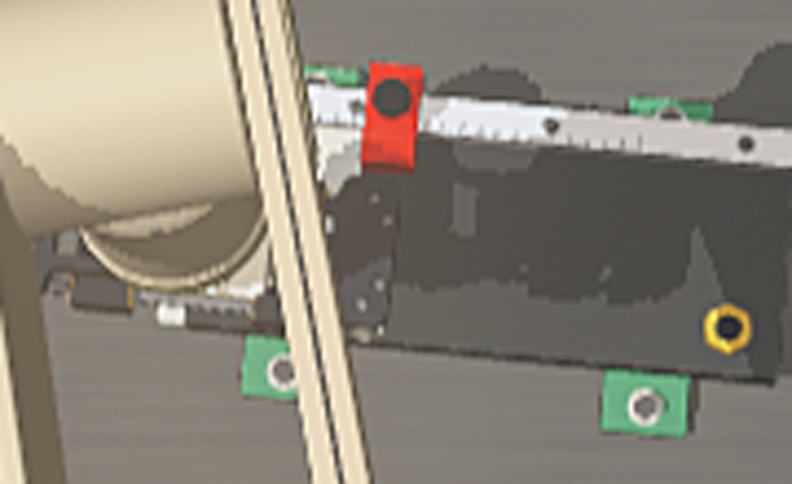

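The wrist view shows the bright strip at (370,230–295) and the blank between the fingers, with the red stop at (252,382) next to its tail. Now I lower beside the blank for the final squaring push.

{"api": "carry_out", "payload": {
  "motion": [0.004, 0.045, 0.003, -0.3, -0.2, 0, 1, 0, 0.04, 0, 0, 0, 0, 1, 0, 0.008, 0, 0, 0, 0, 1, 0, 0, 0, 0, 0, 0, 1, 0, 0, 0, 0, 0, 0, 1]
}}

```text
t: 16.8
tool_pos: [0.5141, 0.1561, 0.0903]
orientation: [-1.568, 0.073, -0.08]
force: [0.5, 0.2, -0.1]
opening: 0.0923
```

```bash
python3 st.py
```

```text
t 16.8 bed xy mm [[-55.5 105. ]] tip above top mm 11.3 toolz yaw vs bed y deg -0.4 tilt [0.0049 0.0007] z3 [ 0.0048 -1.      0.0012] F [ 0.51  0.23 -0.14] op 0.0923
```

{"api": "carry_out", "payload": {
  "motion": [0, 0.006, 0, 0, -0.4, 0.2, 1, 0, 0.003, 0, 0, 0, 0, 1, 0.006, 0, 0, 0, 0, 0, 1, 0.006, 0, 0, 0, 0, 0, 1, 0, 0, 0, 0, 0, 0, 1]
}}

```text
t: 17.3
tool_pos: [0.5313, 0.1555, 0.0869]
orientation: [-1.566, 0.063, -0.079]
force: [-0.2, -0.4, 0.0]
opening: 0.0934
```

```bash
python3 st.py
```

```text
t 17.3 bed xy mm [[-38.4 106. ]] tip above top mm 7.9 toolz yaw vs bed y deg 0.02 tilt [0.0105 0.0029] z3 [ 0.0101 -0.9999  0.0039] F [-0.22 -0.42  0.05] op 0.0934
```

Lower to about 2.5 mm first.

{"api": "carry_out", "payload": {
  "motion": [0, 0.005, 0, 0, 0, 0.4, 1, 0, 0.002, 0, 0, 0, 0, 1, 0, 0, 0, 0, 0, 0, 1, 0, 0, 0, 0, 0, 0, 1, 0, 0, 0, 0, 0, 0, 1]
}}

```text
t: 17.8
tool_pos: [0.5317, 0.1556, 0.0795]
orientation: [-1.566, 0.068, -0.073]
force: [0.2, 0.1, 0.7]
opening: 0.0931
```

```bash
python3 st.py
```

```text
t 17.8 bed xy mm [[-38.  106.2]] tip above top mm 0.5 toolz yaw vs bed y deg 0.03 tilt [0.0031 0.0036] z3 [ 0.0028 -1.      0.0038] F [0.19 0.09 0.69] op 0.0931
```

{"api": "carry_out", "payload": {
  "motion": [0, -0.002, 0, 0, 0, 0, 1, 0.005, 0, 0, 0, 0, 0, 1, 0.005, 0, 0, 0, 0, 0, 1, 0.004, 0, 0, 0, 0, 0, 1, 0, 0, 0, 0, 0, 0, 1]
}}

```text
t: 18.3
tool_pos: [0.5469, 0.1543, 0.082]
orientation: [-1.566, 0.068, -0.073]
force: [-0.8, -0.4, 0.2]
opening: 0.0933
```

```bash
python3 st.py
```

```text
t 18.3 bed xy mm [[-22.7 106.2]] tip above top mm 3.0 toolz yaw vs bed y deg 0.03 tilt [0.0035 0.0037] z3 [ 0.0032 -1.      0.004 ] F [-0.82 -0.45  0.2 ] op 0.0933
```

{"api": "carry_out", "payload": {
  "motion": [0.002, 0, 0, 0, 0, 0, 1, 0.002, 0, 0, 0, 0, 0, 1, 0.003, 0, 0, 0, 0, 0, 1, 0.002, 0, 0, 0, 0, 0, 1, 0, 0, 0, 0, 0, 0, 1]
}}

```text
t: 18.8
tool_pos: [0.5498, 0.1544, 0.0811]
orientation: [-1.566, 0.08, -0.06]
force: [0.4, 0.0, -0.1]
opening: 0.0934
```

```bash
python3 st.py
python3 - <<'E'
from h import *
im=imaging.read_camera("wrist"); cv2.imwrite("pics/w12.png",im)
E
```

```text
t 18.8 bed xy mm [[-19.8 106.6]] tip above top mm 2.1 toolz yaw vs bed y deg 0.06 tilt [-0.0121  0.0041] z3 [-0.0124 -0.9999  0.003 ] F [ 0.36  0.   -0.08] op 0.0934
```

View pics/w12.png

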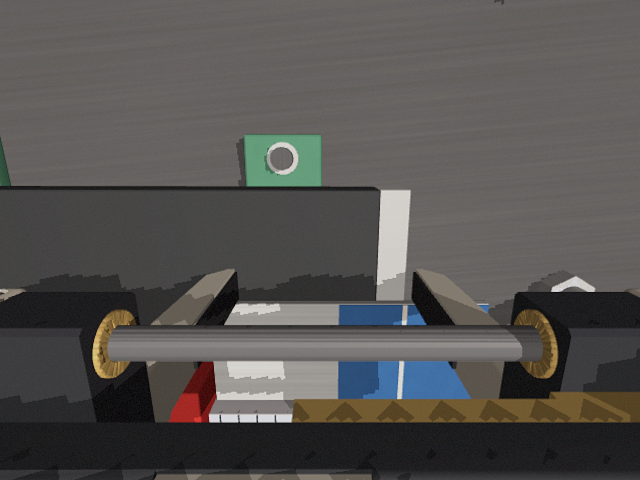

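The wrist view shows the white line at (404,306) meeting the end edge at about (405,301), with the blank against the fence and the red stop at its tail. I'll compute the offset, retreat and re-check.

Run:
```python
from h import *
v=np.load("bed.npy"); m=imaging.camera_model("wrist"); im=cv2.imread("pics/w12.png")
g=lambda q,z:(tobed(v,ray(m,q,z))*1e3).round(1).tolist()
print("edge",g([(410.5,191),(405.5,300)],.06),"line",g([(404.5,308),(400.5,396)],.065))
cv2.imwrite("pics/w12c.png",cv2.resize(im[180:410,160:480],None,fx=2.4,fy=2.4,interpolation=cv2.INTER_CUBIC))
```

```text
edge [[-69.9, 151.9], [-10.3, 152.8]] line [[-8.0, 151.2], [47.1, 152.1]]
```

View pics/w12c.png

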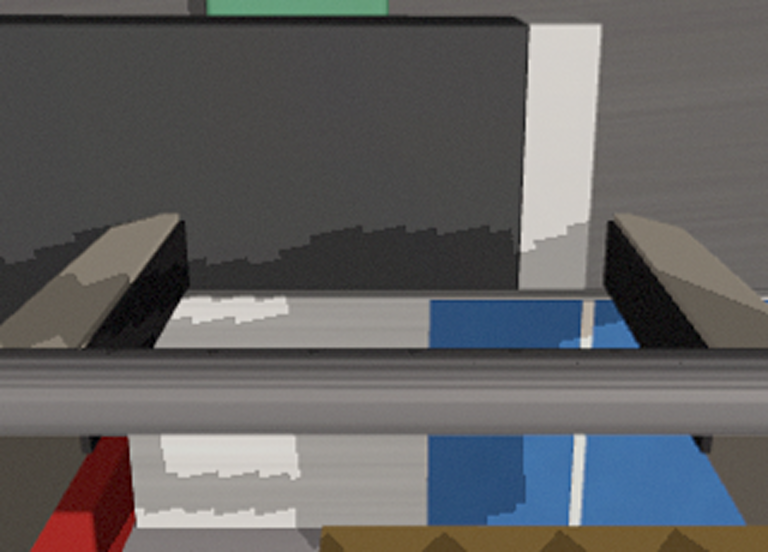

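{"api": "carry_out", "payload": {
  "motion": [-0.008, 0, 0, 0, 0, 0, 1, -0.006, -0.03, 0, 0, 0, -0.6, 1, 0, -0.04, 0, 0, 0, 0, 1, -0.03, -0.03, 0, 0, 0, 0, 1, -0.04, 0, 0, 0, 0, 0, 1]
}}

```text
t: 19.35
tool_pos: [0.4653, 0.1607, 0.1826]
orientation: [-1.567, 0.074, -0.07]
force: [0.3, -0.2, 1.0]
opening: 0.093
```

{"api": "carry_out", "payload": {
  "motion": [-0.045, 0, 0, 0, 0, 0, 1, -0.045, 0, 0, 0, 0, 0, 1, 0, 0, 0, 0, 0, 0, 1, 0, 0, 0, 0, 0, 0, 1, 0, 0, 0, 0, 0, 0, 1]
}}

```text
t: 19.85
tool_pos: [0.3695, 0.1694, 0.1836]
orientation: [-1.565, 0.067, -0.074]
force: [-0.6, 0.3, -0.0]
opening: 0.0932
```

```bash
python3 st.py;  python3 - <<'E'
from h import *
im=imaging.read_camera("top"); c=im[165:275,215:395]; cv2.imwrite("pics/t13.png",cv2.resize(c,None,fx=4.4,fy=4.4,interpolation=cv2.INTER_CUBIC))
im=imaging.read_camera("wrist"); cv2.imwrite("pics/w13.png",im)
im=imaging.read_camera("scene"); cv2.imwrite("pics/s13.png",cv2.resize(im[210:370,210:450],None,fx=3.3,fy=3.3,interpolation=cv2.INTER_CUBIC))
E
```

```text
t 19.85 bed xy mm [[-200.8  105.2]] tip above top mm 104.6 toolz yaw vs bed y deg 0.0 tilt [0.0046 0.0043] z3 [ 0.0042 -1.      0.0047] F [-0.61  0.35 -0.02] op 0.0932
```

View pics/t13.png

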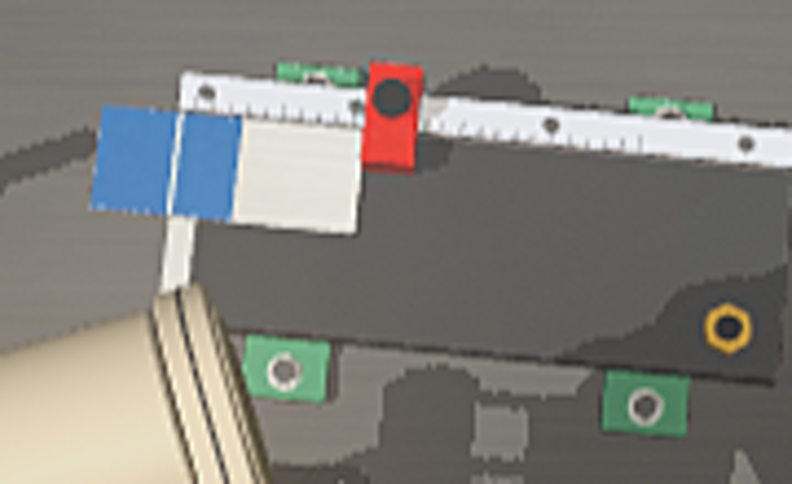

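View pics/s13.png

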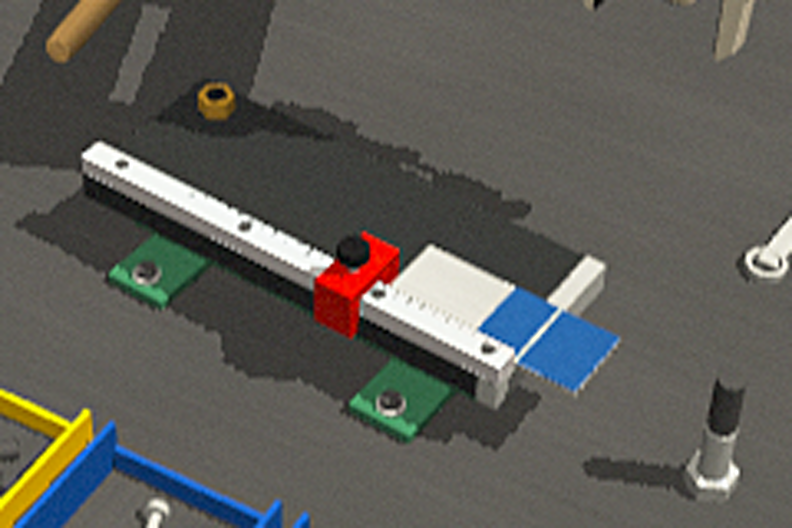

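Run:
```python
from h import *
v=np.load("bed.npy"); m=imaging.camera_model("top"); f=lambda q:(np.array(q,float)+.5)/4.4-.5+[215,165]
g=lambda q,z:(tobed(v,ray(m,f(q),z))*1e3).round(1).tolist()
print("line",g([(180,114),(171,214)],.065),"lead",g([(103,105),(91,208)],.065),"tail",g([(355,233)],.065),"stop front",g([(362,165),(370,63)],.088),"nut",g([(728,328)],.073))
im=cv2.imread("pics/w13.png"); cv2.imwrite("pics/w13c.png",cv2.resize(im[200:340,150:490],None,fx=2.3,fy=2.3,interpolation=cv2.INTER_CUBIC))
```

```text
line [[49.9, 149.6], [-8.2, 148.0]] lead [[50.9, 193.7], [-9.1, 193.2]] tail [[-9.1, 43.8]] stop front [[24.9, 42.3], [83.6, 43.9]] nut [[-44.5, -168.8]]
```

View pics/w13c.png

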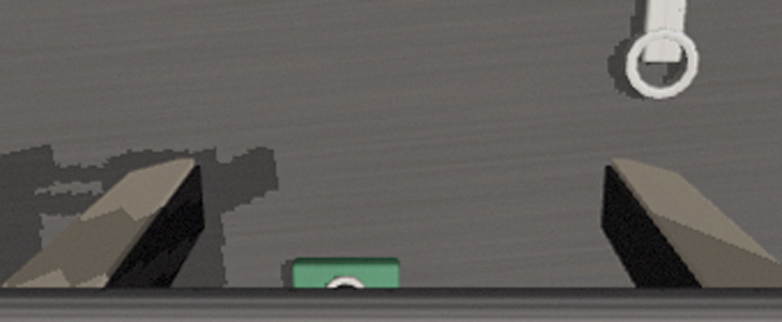

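{"api": "carry_out", "payload": {
  "motion": [0.045, 0, -0.02, 0, 0, 0, 1, 0.045, 0, -0.02, 0, 0, 0, 1, 0.045, 0, -0.015, 0, 0, 0, 1, 0.035, 0, 0, 0, 0, 0, 1, 0, 0, 0, 0, 0, 0, 1]
}}

```text
t: 20.5
tool_pos: [0.5431, 0.0953, 0.1803]
orientation: [-1.565, 0.071, -0.072]
force: [-0.5, 0.0, -1.0]
opening: 0.0927
```

{"api": "carry_out", "payload": {
  "motion": [0, 0, 0, 0, 0, 0, 1, 0, 0, 0, 0, 0, 0, 1, 0, 0, 0, 0, 0, 0, 1, 0, 0, 0, 0, 0, 0, 1, 0, 0, 0, 0, 0, 0, 1]
}}

```text
t: 21.0
tool_pos: [0.542, 0.0953, 0.1788]
orientation: [-1.565, 0.074, -0.069]
force: [0.8, 0.7, 0.2]
opening: 0.0929
```

```bash
python3 st.py;  python3 - <<'E'
from h import *
im=imaging.read_camera("wrist"); cv2.imwrite("pics/w14.png",cv2.resize(im[180:330,230:470],None,fx=3.3,fy=3.3,interpolation=cv2.INTER_CUBIC))
E
```

```text
t 21.0 bed xy mm [[-22.2  47.1]] tip above top mm 99.8 toolz yaw vs bed y deg -0.05 tilt [-0.0028  0.0042] z3 [-0.0031 -1.      0.004 ] F [0.78 0.73 0.19] op 0.0929
```

View pics/w14.png

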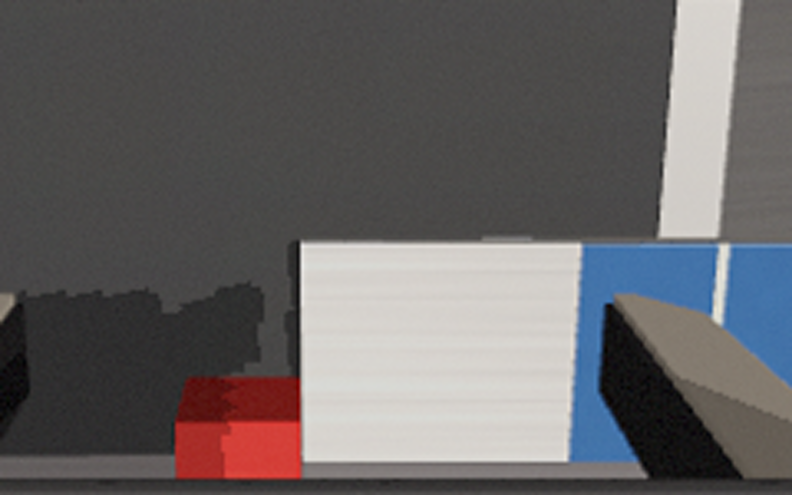

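The overhead view shows the stop's face at the tail with no gap (column 300). The white line is at (724,245), on the end edge at (719,238) after allowing for parallax. I'm handing in.

```bash
python3 -c "
from plant import robot
print(robot.close_job())"
```

```text
the job is handed in; nothing more can be done
None
```

The blank is in position for bending and the job is handed in, at about 21 s of the 72 s allowed. The hand-in returned no verdict.

I pushed the blank sideways against the fence with open fingers, then pushed its tail along the fence with closed fingers. The red stop, pushed from behind, moved it the last few mm. A second side push at the end squared it up again.

| Check | Result |
|---|---|
| White line to end edge | about 0.5–1 mm short by the wrist camera, 1–1.5 mm by the top camera (limit 4 mm) |
| Side along fence | in contact as far as the pictures show; the side push stopped at the same place both times |
| Squareness | no skew visible (limit 2°) |
| Stop face to tail | no visible gap |
| Nut | has not moved |
| Bolt | still standing; I measured no position after the start |
| Other bench items | the arm stayed away from them; I did not measure them again |
| Robot at hand-in | fingertips 100 mm above the block, touching nothing |

**Disagreements:** The top and wrist cameras disagreed by about 2–3 mm on where the block lies. I used the distance between the white line and the edge within each picture instead. The wrist force stayed at only 1–2 N while I pushed against the fence, so I judged that contact by position and picture, not by force.

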